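Hook the slide tray out of the drying hood and latch its gate

ROBOT

A 7-joint arm with a two-finger parallel gripper is mounted at the origin on a cart in front of the work surface, level with it; the furniture and walls round the work are solid. World frame = base frame: x ahead of the robot, y to its left, z up, the work surface at z = 0. Lengths are in m, angles in rad, forces in N, time in s.
With the tool pointing down it reaches from about 0.4 to 0.85 m from the base axis. Payload 10.4 kg.
Tool frame: the origin (TCP) lies on the centre line of the jaws, within the pads' length; the fingertips stand 19 mm ahead of it and the grasp point (between the pads) is the TCP; y points along the fingers, x is the direction in which the jaws open and shut, and the axes are right-handed (so a half turn about y gives the same grasp; the last joint's range is limited). The gripper opens to 85 mm and grips with 20 to 120 N. Pads are 22 mm wide; open, the fingers measure 114 mm over their backs; the gripper's body (76 mm by 85 mm) begins 54 mm behind the grasp point. The pads swing forward as they close: fully open they stand 13 mm farther back than shut.
Start: joints at [-1.207, 0.332, -0.065, 1.46, 0.022, 1.35, -0.088], TCP at [0.236, 0.579, 0.25] pointing down, gripper open.
Joint ranges: [-2.6, 2.6], [-0.5, 2.12], [-1.47, 1.34], [0.16, 2.42], [-1.27, 4.41], [0.06, 2.06], [-2.6, 2.6]. Speed limits (rad/s): [2.22, 2.22, 2.79, 2.79, 3.14, 3.14, 3.14].

INTERFACE

Orientations are given as a unit quaternion [x, y, z, w].
In Python, from workcell import manip gives the robot as it stands.
- The arm moves only by the shell command python3 -m pendant 'ROWS' [OPENING] [FORCE]. ROWS is a JSON object of lists of equal length, an entry for each row: "offset": the shift along the tool's x, y, z scaled (see below), a list of three; "turn": the turn, a rotation vector about the tool's x, y, z scaled (see below), a list of three. A call has 1 to 12 rows; each row is the pose to reach, as a shift and turn from the pose measured when the call began, along the tool's axes at that moment; what a row does not reach only later rows make up. The controller multiplies each number of a shift by 200 mm and each number of a turn by 45 degrees. A row lasts 1/8 s, in which the tool goes at most 62.5 mm and 10.7 degrees, less where a joint would pass 70% of its speed; a pose out of reach is approached as far as the arm can. A call with a number of a shift or a turn outside -1 to 1 is refused whole. A call with a gripper value outside its range is refused whole. OPENING is the opening in per cent of the stroke, from 0 (shut) to 100 (fully open), set as the call begins (- or left out, the last holds). The fingers move at their own pace and stop on an object; FORCE is the grip in N (left out, the last holds). Time passes only in rows, so rows that repeat a pose let the fingers close. It gives the time, the measured TCP pose, the force and the opening at its end, in the units of the state.
- manip.get_obs(): the state, without advancing time (a new reading comes with each control period).
- manip.camera(name): name is "scene" or "top" or "wrist"; returns (picture, depth): 384x512x3 uint8, red, green, blue; 384x512 float32, m along the optical axis (not along the pixel's ray), 0 where there is no reading.
- manip.camera_model(name): a dict with "intrinsics" (3x3 intrinsics, pixels), "R" (3x3) and "t" (3): a world point X has camera coordinates R X + t; the wrist camera has in their place "tool_from_camera" (4x4, takes a point from camera to tool coordinates, whose origin is the TCP and whose axes are the tool frame's). Camera axes: x right, y down, z forward; pixel columns grow to the right and rows downward; lengths in m; the calibration is good to about 2 mm. The wrist camera is an equidistant fisheye: a pixel r from the principal point sees the ray r / f radians off the axis. A picture is of the moment at which its call begins: read the wrist's pose just before it. camera_model takes no time and is no camera call.
- manip.hand_in(): hands the job in, once; it reports no verdict.
The state is a dict: "clock": time; "joint_pos": joint angles; "joint_velocities": joint speeds; "tau": joint torques, N m; "position": TCP position; "ee_rot": TCP orientation; "ft_force": force on the tool from outside, world axes, zero at the start; "torque": the same for the moment, N m; "grip_width": opening from 0.0 (shut) to 1.0 (fully open).
Only numpy, scipy, OpenCV 4.12 (cv2) and the standard library are available. Lean on these libraries where they do the work, as an engineer would, in place of code of your own. Each camera call takes 0.05 s, during which the arm holds its last target. There are 200 camera calls.

TASK

Take the hook tool from its rest and use it to draw the slide tray by its wire loop out of the drying hood, until the whole tray stands clear in front of the gate; keep the gripper itself off the tray. Lay the hook back in its rest, and push the hood's sliding gate fully shut, until the spring catch pops out behind it. Keep the tray level and do not shift or tip the other things on the bench.

Things in the scene. Friction and masses are not known exactly. Their poses are not given: they have to be found in the camera images.
- hood: Drying hood, fixed: white box, chamber without a floor. Origin: on the worktop, in the plane of its front face, at the middle of the chamber's opening. x points into the hood, so -x is straight out; z up. Opening y -59 to +59 mm, 112 mm high; chamber 172 mm deep. Housing x 0 to 180, y -185 to +67, z 0 to 210 mm; below y = -67 it is a closed blower compartment.
- canopy_edge (a point): Middle of the front edge of the hood's clear canopy, at hood (-73, -59, 215) mm. The canopy (z 207 to 223 mm) overhangs the front to here over the whole width (hood y -190 to +72), so a tool pointing straight down does not fit at the gate's lug: it must lean some 40 degrees, its upper end away from the hood (to hood -x). Axes as the hood's.
- gate (a joint): Top-hung sliding gate before the opening: how far open, m; 0 = shut at its hard stop, 0.112 = fully open. It shuts towards hood +y. Friction 7 N all along, so it stays where it is left. Aluminium panel 120 x 108 x 6 mm, outer face at hood x = -18 mm; shut, it spans hood y -58 to +62 mm, so open by q its leading edge stands at hood y = 62 mm - q.
- gate_lug (a point): Centre of the gate's black push lug, an upright plate standing 38 mm out of the gate's face (hood x -18 to -56 mm), 12 mm thick along hood y, 60 mm tall (z 25 to 85 mm). Axes as the hood's. Shut, it is at hood (-37, 20, 55) mm; open, its y is lower by the gate's opening. Push on its -y side.
- catch (a joint): Leaf-spring catch, rad: 0 = sprung out, about 0.12 = pressed in behind the gate panel, which covers it until the gate is within 3 mm of shut. Then its nose (hood y -67 to -61 mm, z 63 to 87 mm) springs out behind the gate's trailing edge, level with the gate's outer face, and holds it.
- tray_center (a point): Loose grey tray of glass slides, 90 (its x) x 60 (its y) x 20 mm, slides standing to 24 mm, 0.13 to 0.25 kg, on the worktop in the chamber. Point: its centre, 10 mm up. z up; its -x end carries the loop and faces out of the hood.
- tray_loop (a point): Centre of the tray's flat, level wire loop, 60 mm from the tray's centre along the tray's -x, 14.5 mm above the worktop. Wire 5 mm thick; free inside about 28 mm along x and 39 mm along y, open from above. Axes as the tray's.
- hook_grip (a point): Centre of the handle of the hook tool (0.09 kg): black bar 100 mm long along x, 14 mm thick along y, 20 mm high along z. A 6 mm steel shank runs on along +x, level with the handle's centre, to 185 mm from here, where it bends straight down (-z). It lies in its rest prong down.
- hook_tip (a point): Lower end of the hook's prong: at (+185, 0, -30) mm from the handle's centre in the hook's axes. Prong 6 mm thick.
- rest: Tool rest, fixed: grey plate 130 x 50 x 8 mm with two notched uprights at x = +44 and -44 mm, 8 mm thick, 38 mm wide, 61 mm high at the flared cheeks. Notches 20 mm wide or more, their floor 40 mm above the worktop: the handle's centre lies 50 mm above the rest's origin, the hook along the rest's +x. Origin: on the worktop, centre of the plate.
- compound_microscope: Bystander: microscope, fixed, always in the same place at the left: it fills about x 0.42 to 0.67 m, y above 0.50 m of the worktop, to some 0.4 m high. Go round it. Origin: centre of its underside.
- wash_bottle: Bystander: white wash bottle with a red spout, 178 mm tall, 59 x 85 mm. Origin: centre of its underside.
- beaker_100: Bystander: glass beaker, 53 mm wide, 69 mm tall. Origin: centre of its underside.
- tape_roll: Bystander: tape roll lying flat, 104 mm wide, 25 mm high. Origin: centre of its underside.
- methylene_blue: Bystander: dropper bottle with dark blue content, 31 mm wide, 84 mm tall. Origin: centre of its underside.
- objective_canister: Bystander: cream canister with a black cap, 38 mm wide, 57 mm tall. Origin: centre of its underside.
- lens_blower: Bystander: black rubber bulb blower standing with its nozzle up, 46 mm wide, 95 mm tall. Origin: centre of its underside.
Not all that is in view belongs to the job. What is shaped like the rest but blue or pink is not meant.

How it is judged:
On the way, in this order (a step that is already met when the one before it is completed fails the run):
1. the hook's prong is down inside the tray's loop, the tray still in the hood (horizontal distance between hook_tip and tray_loop below 0.022 m and height (world z) of hook_tip below 0.014 m and x of tray_center in the frame of hood above 0.03 m), for 0.1 s.
2. the whole tray stands clear in front of the gate, level on the worktop (x of tray_center in the frame of hood below -0.068 m and height (world z) of tray_center below 0.02 m and angle between tray_center's own z axis and vertical below 0.15 rad), for 0.2 s.
3. the gate is shut and the catch has sprung out behind it (value of joint gate below 0.006 m and value of joint catch below 0.05 rad), for 0.2 s.
At the end, for the whole second after the job is handed in: Tray level on the worktop, its centre 68 mm or more in front of the hood's front plane; gate within 6 mm of shut, catch under 0.05 rad; hook prong down in the rest's notches, handle centre within 30 mm of the rest's centre, within 0.2 rad of its line; tray and hook still (all of step 2 and all of step 3 and horizontal distance between hook_grip and rest below 0.03 m and height (world z) of hook_grip between 0.044 and 0.058 m and angle between the x axis of hook_grip and the x axis of rest, either way round below 0.2 rad and angle between hook_grip's own z axis and vertical below 0.5 rad and linear speed of each of hook, tray below 0.02 m/s); the robot touches nothing.
It fails at once if the gripper touches the tray (contact force between the fingers and tray above 0.5 N).
It fails at once if the tray is tipped (angle between tray_center's own z axis and vertical above 0.35 rad).
It fails at once if another thing on the bench is shifted by more than 25 mm or tipped (distance of any of wash_bottle, beaker_100, tape_roll, methylene_blue, objective_canister, lens_blower from where it was at the start of the episode above 0.025 m or angle between any of wash_bottle, beaker_100, tape_roll, methylene_blue, objective_canister, lens_blower's own z axis and vertical above 0.35 rad).
It also fails if it takes over 66 s, if anything falls off the work surface, if the arm or the gripper's body presses on something with over 40 N, if the wrist force passes 120 N, or if a joint passes its speed limit or range.

## Working session

There is one attempt and no reset: what is moved stays moved. The work goes in short steps, Python scripts to look and compute and a shell command to move; the robot and the scene stay as the last step left them, time stands still between calls to the robot, and variables do not carry over. Pictures are saved under pics/ and viewed, about 8 in all and at most 12, crops included, and the job is handed in when it is done.

```bash
mkdir -p pics
cat > h.py <<'E'
import numpy as np, cv2
from workcell import manip
from scipy.spatial.transform import Rotation as Ro
def snap(n,f):
    im,d=manip.camera(n); cv2.imwrite(f'pics/{f}.png',im[:,:,::-1]); np.save(f'pics/{f}.npy',d); return im,d
def cloud(n,d):
    m=manip.camera_model(n);K=np.array(m['intrinsics']);R=np.array(m['R']);t=np.array(m['t'])
    v,u=np.mgrid[:d.shape[0],:d.shape[1]]
    c=np.stack([(u-K[0,2])/K[0,0]*d,(v-K[1,2])/K[1,1]*d,d],-1)
    return (c-t)@R
def proj(n,X):
    m=manip.camera_model(n);K=np.array(m['intrinsics']);c=np.array(m['R'])@np.array(X)+np.array(m['t']);p=K@c;return p[:2]/p[2]
def st():
    o=manip.get_obs();return np.array(o['position']),Ro.from_quat(o['ee_rot']),o
E
python3 - <<'E'
from h import *
a,_=snap('top','top1');b,_=snap('scene','scene1')
cv2.imwrite('pics/both1.png',cv2.resize(np.hstack([a,b])[:,:,::-1],(800,300)))
for n in('top','scene'):
    m=manip.camera_model(n);R=np.array(m['R']);print(n,-R.T@np.array(m['t']),R[2],m['intrinsics'])
p,r,o=st();print(p,r.as_matrix(),o['clock'],o['ft_force'])
print(manip.camera_model('wrist'))
E
```

```text
top [0.08298743 0.38499159 1.74265794] [ 0.29075786 -0.1386912  -0.94669141] [[408.51152065   0.         255.05995189]
 [  0.         408.51152065 189.68557014]
 [  0.           0.           1.        ]]
scene [-0.32218663  1.16452828  0.74080976] [ 0.60087005 -0.68549388 -0.41116095] [[425.96238794   0.         254.52875998]
 [  0.         425.96238794 182.13570156]
 [  0.           0.           1.        ]]
[0.23565053 0.57853265 0.24958645] [[ 3.77225446e-01 -4.40739848e-04 -9.26121357e-01]
 [ 9.26120568e-01 -1.21023893e-03  3.77225700e-01]
 [-1.28708651e-03 -9.99999171e-01 -4.83546804e-05]] 0.1 [-0.4483955   0.71582639  0.50199147]
{'intrinsics': array([[297.31863964,   0.        , 261.95180305],
       [  0.        , 297.31863964, 190.45571625],
       [  0.        ,   0.        ,   1.        ]]), 'tool_from_camera': array([[ 9.99999148e-01,  6.20357220e-05,  1.30404874e-03,
        -1.11852601e-03],
       [-1.23771701e-03, -2.72676839e-01,  9.62104885e-01,
        -1.23124976e-01],
       [ 4.15268760e-04, -9.62105679e-01, -2.72676530e-01,
         6.87190356e-02],
       [ 0.00000000e+00,  0.00000000e+00,  0.00000000e+00,
         1.00000000e+00]])}
```

View pics/top1.png

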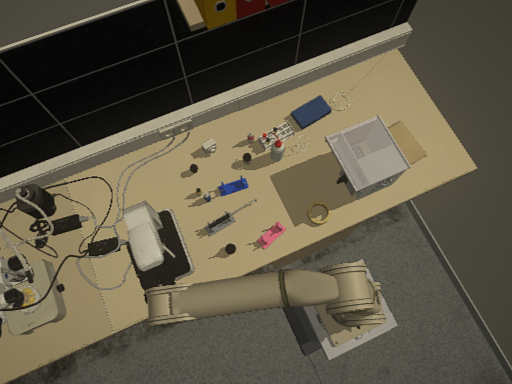

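View pics/scene1.png

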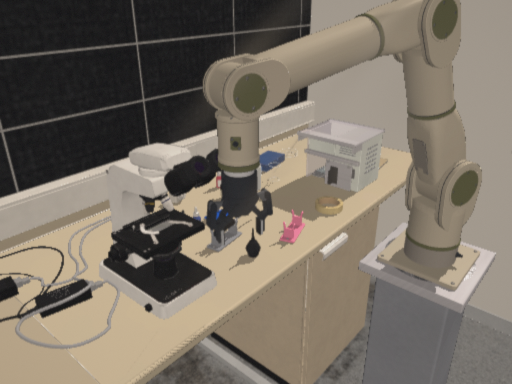

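Top view: hood at (368,153) with the gate lug at about (343,180); grey rest and hook at (222,222)→(255,200); blue (234,187) and pink (272,236) decoys. Next I make a rectified overhead map from the depth.

Run:
```python
from h import *
im=cv2.imread('pics/top1.png');P=cloud('top',np.load('pics/top1.npy'))
hsv=cv2.cvtColor(im,cv2.COLOR_BGR2HSV)
for (u,v) in [(222,222),(255,200),(368,153),(343,180),(318,212),(278,150),(247,158),(230,249),(194,168),(208,196),(199,191),(210,146)]: print((u,v),P[v,u].round(3),hsv[v,u])
# ortho 1px=1.25mm : col = -y, row=-x
s=1.25e-3;x1,y1=0.95,0.5;W,H=800,600
o=np.zeros((H,W,3),np.uint8);z=np.full((H,W),-1.)
big=cv2.resize(im,None,fx=4,fy=4);Pb=cv2.resize(P.astype(np.float32),None,fx=4,fy=4,interpolation=cv2.INTER_NEAREST)
m=manip.camera_model('top')
dd=np.load('pics/top1.npy')
Pb=cloud('top',dd)
import itertools
# bilinear positions
Pb=cv2.resize(P.astype(np.float32),None,fx=4,fy=4)
q=Pb.reshape(-1,3);c=big.reshape(-1,3)
r=((x1-q[:,0])/s).astype(int);k=((y1-q[:,1])/s).astype(int)
ok=(r>=0)&(r<H)&(k>=0)&(k<W)&(q[:,2]<0.4)&(q[:,2]>-.05)
idx=np.argsort(q[ok,2]);o[r[ok][idx],k[ok][idx]]=c[ok][idx]
for t in range(-5,6):
    cx=int((y1-t*.1)/s); cv2.putText(o,f'{t/10}',(min(cx,770),595),0,.4,(255,255,255),1); cv2.line(o,(cx,580),(cx,600),(255,255,255),1)
for t in range(2,10):
    cy=int((x1-t*.1)/s); cv2.putText(o,f'{t/10}',(0,cy),0,.4,(255,255,255),1)
cv2.imwrite('pics/ortho.png',o)
```

```text
(222, 222) [0.538 0.324 0.011] [24 32 79]
(255, 200) [ 0.574  0.15  -0.002] [21 44 81]
(368, 153) [ 0.506 -0.322  0.22 ] [ 18  44 156]
(343, 180) [ 0.484 -0.236  0.051] [21 73 35]
(318, 212) [ 0.408 -0.081  0.002] [ 21  87 108]
(278, 150) [ 0.707 -0.019  0.119] [ 24  43 147]
(247, 158) [0.75  0.11  0.062] [21 83 43]
(230, 249) [0.406 0.34  0.059] [21 81 44]
(194, 168) [0.807 0.343 0.051] [18 72 46]
(208, 196) [0.66  0.336 0.051] [12 13 97]
(199, 191) [0.697 0.363 0.053] [ 20 108  52]
(210, 146) [0.875 0.238 0.057] [ 20  65 130]
```

View pics/ortho.png

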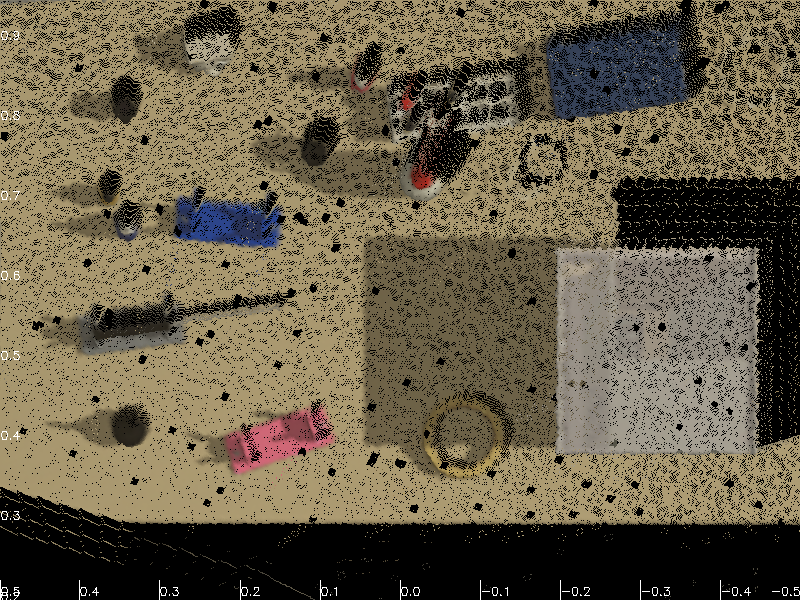

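Rectified map: hood front faces world +y (canopy x 0.375–0.635, edge y≈-0.18), hook from (0.53,0.34) to (0.575,0.14), tape roll at (0.405,-0.07), wash bottle (0.72,-0.02). Now crops and precise fits.

```bash
cat > crop.py <<'E'
from h import *
E
python3 - <<'E'
from h import *
s=cv2.imread('pics/scene1.png');t=cv2.imread('pics/top1.png')
a=cv2.resize(s[115:205,295:395],(500,450),interpolation=cv2.INTER_CUBIC)
b=cv2.resize(t[185:240,195:265],(300,236),interpolation=cv2.INTER_CUBIC)
c=cv2.resize(s[205:260,190:260],(300,214),interpolation=cv2.INTER_CUBIC)
o=np.zeros((450,800,3),np.uint8);o[:,:500]=np.clip(a.astype(int)*1.5,0,255);o[:236,500:]=np.clip(b.astype(int)*1.6,0,255);o[236:,500:]=np.clip(c.astype(int)*1.6,0,255)
cv2.imwrite('pics/crop1.png',o)
P=cloud('top',np.load('pics/top1.npy')); S=cloud('scene',np.load('pics/scene1.npy'))
m=(P[...,2]>.2)&(P[...,2]<.24)&(P[...,0]>.35)&(P[...,0]<.68)&(P[...,1]<-.15)&(P[...,1]>-.5)
q=P[m];print('canopy z',np.percentile(q[:,2],[5,50,95]));r=cv2.minAreaRect(q[:,:2].astype(np.float32));print(r,cv2.boxPoints(r))
# front face/ gate panel points from scene
q=S[(S[...,0]>.36)&(S[...,0]<.66)&(S[...,1]<-.15)&(S[...,1]>-.46)&(S[...,2]>.0)&(S[...,2]<.2)]
h,e=np.histogram(q[:,1],60,(-.46,-.15));print([(round(e[i],3),h[i]) for i in range(60) if h[i]])
for lo,hi in((-.262,-.25),(-.28,-.265),(-.25,-.19)):
    g=q[(q[:,1]>lo)&(q[:,1]<hi)];print(lo,hi,len(g),np.percentile(g,[1,50,99],axis=0).round(3) if len(g) else 0)
# rest: points high
g=P[(P[...,0]>.48)&(P[...,0]<.6)&(P[...,1]>.25)&(P[...,1]<.42)&(P[...,2]>.035)&(P[...,2]<.1)];print('rest/handle',len(g),cv2.minAreaRect(g[:,:2].astype(np.float32)),np.percentile(g[:,2],[5,50,95]))
for n in('top','scene'): print(n,'w',proj(n,[.53,.33,.05]))
E
```

```text
canopy z [0.21531716 0.22155905 0.22763272]
((0.5131523609161377, -0.3230642080307007), (0.2607364356517792, 0.26508066058158875), 89.9806900024414) [[ 0.38056812 -0.45338774]
 [ 0.6456488  -0.45347708]
 [ 0.6457366  -0.19274068]
 [ 0.38065594 -0.19265133]]
[(np.float64(-0.45), np.int64(4)), (np.float64(-0.444), np.int64(15)), (np.float64(-0.439), np.int64(22)), (np.float64(-0.434), np.int64(22)), (np.float64(-0.429), np.int64(18)), (np.float64(-0.424), np.int64(28)), (np.float64(-0.419), np.int64(31)), (np.float64(-0.414), np.int64(18)), (np.float64(-0.408), np.int64(33)), (np.float64(-0.403), np.int64(27)), (np.float64(-0.398), np.int64(31)), (np.float64(-0.393), np.int64(24)), (np.float64(-0.388), np.int64(39)), (np.float64(-0.382), np.int64(24)), (np.float64(-0.377), np.int64(42)), (np.float64(-0.372), np.int64(39)), (np.float64(-0.367), np.int64(26)), (np.float64(-0.362), np.int64(34)), (np.float64(-0.357), np.int64(36)), (np.float64(-0.352), np.int64(40)), (np.float64(-0.346), np.int64(38)), (np.float64(-0.341), np.int64(44)), (np.float64(-0.336), np.int64(34)), (np.float64(-0.
[... 889 characters left out ...]
.float64(-0.202), np.int64(13)), (np.float64(-0.196), np.int64(4)), (np.float64(-0.176), np.int64(2)), (np.float64(-0.165), np.int64(2)), (np.float64(-0.16), np.int64(2)), (np.float64(-0.155), np.int64(1))]
-0.262 -0.25 330 [[ 0.383 -0.262  0.004]
 [ 0.464 -0.255  0.116]
 [ 0.628 -0.25   0.188]]
-0.28 -0.265 608 [[ 0.383 -0.279  0.002]
 [ 0.48  -0.268  0.136]
 [ 0.636 -0.265  0.185]]
-0.25 -0.19 804 [[ 0.383 -0.25   0.002]
 [ 0.473 -0.245  0.083]
 [ 0.633 -0.199  0.198]]
rest/handle 132 ((0.5393940210342407, 0.3158906102180481), (0.03985511511564255, 0.133514404296875), 7.953349590301514) [0.04360458 0.05775028 0.06546735]
top w [220.84918515 222.06212877]
scene w [226.59983909 226.15750457]
```

View pics/crop1.png

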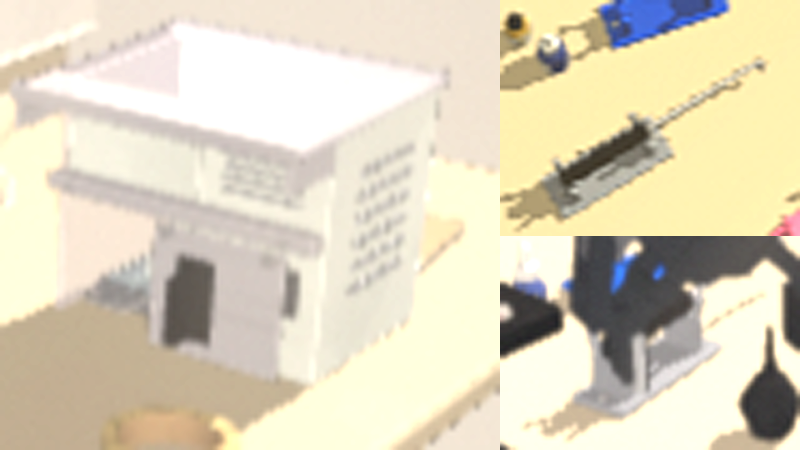

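```bash
cat >> h.py <<'E'
def ray(n,uv,z):
    m=manip.camera_model(n);K=np.array(m['intrinsics']);R=np.array(m['R']);t=np.array(m['t'])
    C=-R.T@t;d=R.T@np.linalg.solve(K,[uv[0],uv[1],1]);return C+d*(z-C[2])/d[2]
E
python3 - <<'E'
from h import *
P=cloud('top',np.load('pics/top1.npy')); S=cloud('scene',np.load('pics/scene1.npy'))
im=cv2.imread('pics/top1.png').astype(int)
def fit(q,k=4e-3):
    for _ in range(6):
        c=np.polyfit(q[:,0],q[:,1],1);r=q[:,1]-np.polyval(c,q[:,0]);q=q[abs(r)<k]
    return c,len(q),q[:,0].min(),q[:,0].max()
b=lambda lo,hi,x0,x1,z0,z1:S[(S[...,1]>lo)&(S[...,1]<hi)&(S[...,0]>x0)&(S[...,0]<x1)&(S[...,2]>z0)&(S[...,2]<z1)]
c=fit(b(-.285,-.258,.39,.63,.125,.2),6e-3);print('front',c,np.polyval(c[0],.573))
c=fit(b(-.262,-.235,.43,.56,.01,.105),6e-3);print('gate',c,np.polyval(c[0],.5))
q=b(-.45,-.26,.5,.66,.008,.05);print('tray',len(q));print(np.percentile(q,[2,10,50,90,98],axis=0).round(3))
# pixel segment tray
for uv in [(229.5,214.8),(209,226.5)]: print('handle end',ray('top',uv,.06))
print('prong',ray('top',(256.1,199.4),.05))
# handle dark mask: dark pixels with z>0.045
hsv=cv2.cvtColor(im.astype(np.uint8),cv2.COLOR_BGR2HSV)
m=np.zeros(im.shape[:2],np.uint8);m[205:235,200:236]=(hsv[205:235,200:236,2]<50)
n,l,s_,ce=cv2.connectedComponentsWithStats(m);k=1+np.argmax(s_[1:,4]);ys,xs=np.where(l==k);print(s_[k])
r=cv2.minAreaRect(np.stack([xs,ys],1).astype(np.float32));bp=cv2.boxPoints(r)
for p in bp: print('h',p,ray('top',p,.06))
# tops of hood: canopy corners by pixels from image
p=np.array([[328.5,137],[386,118.5],[408.5,160],[365,190]])
E
```

```text
front (array([-0.00450506, -0.26365393]), 499, np.float64(0.3901221926977768), np.float64(0.6295569170828842)) -0.266235324114958
gate (array([-0.00030943, -0.24723806]), 347, np.float64(0.4301247491284322), np.float64(0.5284059078136436)) -0.2473927772006676
tray 257
[[ 0.567 -0.429  0.008]
 [ 0.589 -0.397  0.01 ]
 [ 0.627 -0.324  0.021]
 [ 0.632 -0.273  0.044]
 [ 0.634 -0.266  0.049]]
handle end [0.54155368 0.28440073 0.06      ]
handle end [0.53014438 0.38333571 0.06      ]
prong [0.56041897 0.15128303 0.05      ]
[209 214  20  14  74]
h [208.47057 225.11765] [0.53660183 0.38310121 0.06      ]
h [227.29408 213.82352] [0.54937621 0.29127213 0.06      ]
h [228.97057 216.61765] [0.5351261 0.2896071 0.06     ]
h [210.14705 227.91177] [0.52251446 0.38124752 0.06      ]
```

```bash
python3 -m pendant '{"offset":[[-0.3,0,-0.3],[-0.6,0,-0.6],[-0.67,0,-0.75],[-0.67,0,-0.75],[-0.67,0,-0.75],[-0.67,0,-0.75]],"turn":[[0,0.2,0],[0,0.4,0],[0,0.6,0],[0,0.8,0],[0,1,0],[0,1,0]]}' 60 40
cat > go.py <<'E'
# prints offset/turn (scaled) to reach pose: x y z yaw_of_tool_x(deg) lean(deg: rot about tool x)
import sys
from h import *
p,r,o=st();a=list(map(float,sys.argv[1:]))
yaw=np.radians(a[3]);X=np.array([np.cos(yaw),np.sin(yaw),0]);Y=np.array([0,0,-1.]);Z=np.cross(X,Y)
T=Ro.from_matrix(np.stack([X,Y,Z],1))
if len(a)>4: T=T*Ro.from_rotvec([np.radians(a[4]),0,0])
print('pos',p.round(4),'clock',o['clock'],'F',np.round(o['ft_force'],1),'grip',o['grip_width'])
print('offset',(r.inv().apply(np.array(a[:3])-p)/.2).round(3),'turn',(np.degrees((r.inv()*T).as_rotvec())/45).round(3))
E
python3 go.py .536 .345 .13 7.6
```

```text
clock: 0.85
position: [0.324, 0.3976, 0.2496]
ee_rot: [0.694, 0.14, -0.141, -0.693]
ft_force: [0.2, 0.2, -0.8]
grip_width: 0.6
pos [0.324  0.3976 0.2496] clock 0.85 F [ 0.2  0.2 -0.8] grip 0.6000939830353933
offset [ 0.875  0.598 -0.654] turn [ 0.002  0.34  -0.001]
```

```bash
python3 -m pendant '{"offset":[[0.3,0,-0.22],[0.6,0,-0.45],[0.875,0,-0.654],[0.875,0.3,-0.654],[0.875,0.598,-0.654],[0.875,0.598,-0.654],[0.875,0.598,-0.654]],"turn":[[0,0.2,0],[0,0.34,0],[0,0.34,0],[0,0.34,0],[0,0.34,0],[0,0.34,0],[0,0.34,0]]}'
cat >> h.py <<'E'
def wray(uv,z,p,r,axis=2):
    m=manip.camera_model('wrist');K=np.array(m['intrinsics']);T=np.array(m['tool_from_camera'])
    d=(np.array(uv,float)-[K[0,2],K[1,2]])/K[0,0];th=np.hypot(*d);v=np.array([*(d/max(th,1e-9)*np.sin(th)),np.cos(th)])
    C=p+r.apply(T[:3,3]);w=r.apply(T[:3,:3]@v);return C+w*(z-C[axis])/w[axis]
def wproj(X,p,r):
    m=manip.camera_model('wrist');K=np.array(m['intrinsics']);T=np.linalg.inv(np.array(m['tool_from_camera']))
    c=T[:3,:3]@r.inv().apply(np.array(X)-p)+T[:3,3];rho=np.hypot(c[0],c[1]);th=np.arctan2(rho,c[2]);return c[:2]/rho*th*K[0,0]+K[:2,2]
E
python3 - <<'E'
from h import *
p,r,o=st();print(p,r.as_matrix().round(3));im,d=snap('wrist','w1');np.savez('pics/w1p.npz',p=p,q=r.as_quat())
for X in([.536,.336,.06],[.56,.151,.05]): print(wproj(X,p,r))
E
```

```text
clock: 1.72
position: [0.5363, 0.3462, 0.1321]
ee_rot: [0.706, 0.048, -0.047, -0.705]
ft_force: [0.0, 0.6, 0.4]
grip_width: 0.603
[0.53630968 0.3461695  0.1321379 ] [[ 0.991  0.001 -0.135]
 [ 0.135 -0.     0.991]
 [ 0.001 -1.    -0.   ]]
[259.57269538 221.62390788]
[259.20553421 379.45503394]
```

View pics/w1.png

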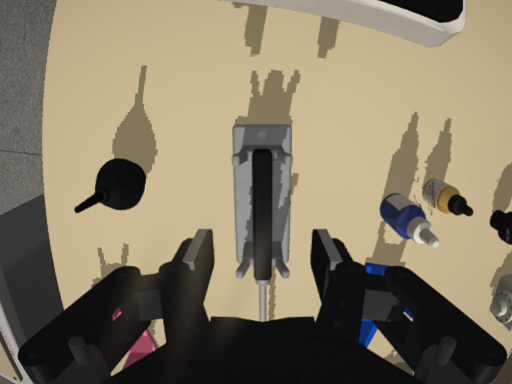

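The wrist view shows the handle at columns 253–272, rows 150–280, shank at (263,300): the hook lies where measured. Before picking it up, a leaned look into the hood.

```bash
python3 - <<'E'
from h import *
z=np.load('pics/w1p.npz');p,r=z['p'],Ro.from_quat(z['q'])
for uv in((262,150),(262,280)): print(wray(uv,.06,p,r))
E
python3 go.py .56 .15 .22 0 -40; python3 go.py .56 -.02 .19 0 -60
```

```text
[0.53085713 0.38642045 0.06      ]
[0.54430607 0.28775482 0.06      ]
pos [0.5368 0.3464 0.1331] clock 1.775 F [-0.3  0.6  0.9] grip 0.5982711291067158
offset [-0.016 -0.436 -0.989] turn [-0.889  0.163  0.063]
pos [0.5368 0.3464 0.1331] clock 1.775 F [-0.3  0.6  0.9] grip 0.5982711291067158
offset [-0.13  -0.287 -1.831] turn [-1.332  0.154  0.092]
```

```bash
python3 -m pendant '{"offset":[[0,-0.35,0],[0,-0.436,-0.25],[0,-0.436,-0.5],[0,-0.436,-0.75],[-0.016,-0.436,-0.989],[-0.016,-0.436,-0.989]],"turn":[[0,0,0],[-0.22,0.04,0.02],[-0.44,0.08,0.03],[-0.66,0.12,0.045],[-0.889,0.163,0.063],[-0.889,0.163,0.063]]}'; python3 go.py .565 -.02 .19 0 -60
```

```text
clock: 2.52
position: [0.56, 0.1496, 0.2212]
ee_rot: [0.907, -0.0, 0.0, -0.422]
ft_force: [-0.3, 0.7, -0.2]
grip_width: 0.601
pos [0.56   0.1496 0.2212] clock 2.525 F [-0.3  0.7 -0.2] grip 0.6011494652844015
offset [ 0.025  0.665 -0.548] turn [-0.442 -0.     0.   ]
```

```bash
python3 -m pendant '{"offset":[[0.01,0.2,-0.15],[0.02,0.4,-0.3],[0.025,0.6,-0.45],[0.025,0.665,-0.548],[0.025,0.665,-0.548]],"turn":[[-0.11,0,0],[-0.22,0,0],[-0.33,0,0],[-0.442,0,0],[-0.442,0,0]]}'
python3 - <<'E'
from h import *
p,r,o=st();print(p);im,d=snap('wrist','w2');np.savez('pics/w2p.npz',p=p,q=r.as_quat())
for X in([.572,-.266,0],[.513,-.266,.112],[.631,-.266,.112],[.572,-.30,.0145],[.572,-.36,.01]): print(wproj(X,p,r))
E
```

```text
clock: 3.15
position: [0.5652, -0.0193, 0.1906]
ee_rot: [0.965, -0.0, 0.001, -0.26]
ft_force: [0.1, 1.4, -0.1]
grip_width: 0.603
[ 0.56521053 -0.01926272  0.19062807]
[266.41237236 128.11538844]
[222.78859987 204.33380972]
[310.8670497  204.14188351]
[266.17031879 146.41311734]
[265.68906356 157.51964624]
```

View pics/w2.png

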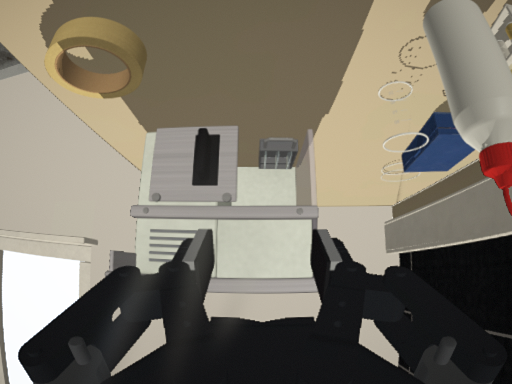

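The view (inverted) shows gate (150–238,125–200), black lug (206,155), and the tray with loop up at (278,145). Zoom.

Run:
```python
from h import *
im=cv2.imread('pics/w2.png')[120:180,235:325]
cv2.imwrite('pics/w2c.png',np.clip(cv2.resize(im,(720,480),interpolation=cv2.INTER_CUBIC).astype(int)*1.3,0,255))
```

```text
[ WARN:0@0.762] global loadsave.cpp:1063 imwrite_ Unsupported depth image for selected encoder is fallbacked to CV_8U.
```

View pics/w2c.png

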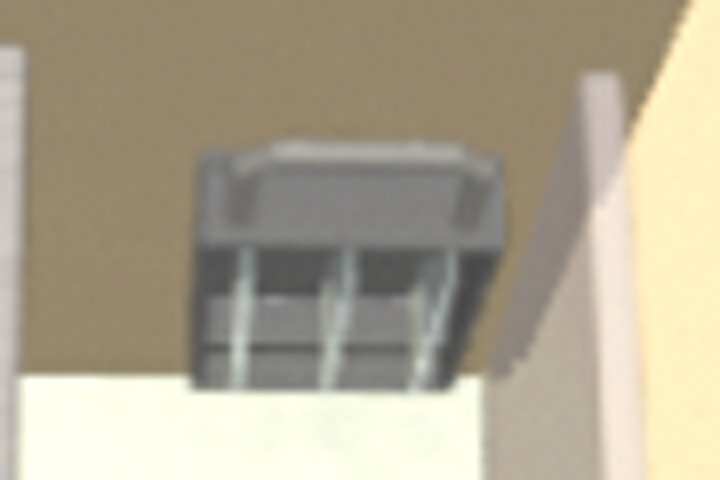

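Run:
```python
from h import *
z=np.load('pics/w2p.npz');p,r=z['p'],Ro.from_quat(z['q'])
for n,x,y,h in [('fbl',200,155,0),('fbr',503,160,0),('ftl',198,245,.02),('ftr',505,245,.02),('rtl',193,388,.02),('rtr',450,388,.02),('loopbarL',280,150,.0145),('loopbarR',462,152,.0145),('gate edge bottom',22,45,.002),('wall bottom front',580,75,0)]:
    print(n,wray((235+x/8,120+y/8),h,p,r).round(4))
# lug ends in gate: pixels
for uv in((193,185),(218,185),(206,130)): print('lug',wray(uv,-.303+.0,p,r,1).round(4), wray(uv,-.32,p,r,1).round(4))
print('lug at x-56', [wray(uv,-.266+.056,p,r,1).round(4) for uv in((196,180),(218,180),(207,130))])
```

```text
fbl [ 0.5625 -0.3058  0.    ]
fbr [ 0.6223 -0.3075  0.    ]
ftl [ 0.5621 -0.3036  0.02  ]
ftr [ 0.6214 -0.3031  0.02  ]
rtl [ 0.5604 -0.3897  0.02  ]
rtr [ 0.6188 -0.3896  0.02  ]
loopbarL [ 0.5771 -0.2715  0.0145]
loopbarR [ 0.6102 -0.2719  0.0145]
gate edge bottom [ 0.5315 -0.2535  0.002 ]
wall bottom front [ 0.6322 -0.2688  0.    ]
lug [ 0.4615 -0.303   0.0747] [ 0.4573 -0.32    0.07  ]
lug [ 0.4999 -0.303   0.0749] [ 0.4973 -0.32    0.0702]
lug [ 0.4762 -0.303  -0.0165] [ 0.4726 -0.32   -0.0249]
lug at x-56 [array([ 0.4875, -0.21  ,  0.0945]), array([ 0.514 , -0.21  ,  0.0946]), array([ 0.497 , -0.21  ,  0.0294])]
```

```bash
python3 -m pendant '{"offset":[[-0.025,-0.2,0.2],[-0.025,-0.45,0.37],[-0.025,-0.665,0.55],[-0.025,-0.665,0.55]],"turn":[[0.15,0,0],[0.3,0,0],[0.442,0,0],[0.442,0,0]]}'; python3 go.py .5363 .347 .13 7.7
python3 - <<'E'
from h import *
P=cloud('top',np.load('pics/top1.npy'))
for n,x,y in(('wash',.70,-.02),('tape',.405,-.075)):
    q=P[(abs(P[...,0]-x)<.09)&(abs(P[...,1]-y)<.07)&(P[...,2]>.012)];print(n,np.percentile(q,[2,50,98],axis=0).round(3))
E
```

```text
clock: 3.7
position: [0.5613, 0.1587, 0.1647]
ee_rot: [0.903, 0.004, 0.001, -0.429]
ft_force: [0.2, -0.5, -0.3]
grip_width: 0.603
pos [0.5613 0.1587 0.1647] clock 3.7 F [ 0.2 -0.5 -0.3] grip 0.602614376191317
offset [-0.119 -0.462  0.839] turn [ 0.871 -0.158 -0.049]
wash [[ 0.7   -0.06   0.015]
 [ 0.73  -0.012  0.115]
 [ 0.788  0.038  0.959]]
tape [[ 0.353 -0.127  0.013]
 [ 0.401 -0.078  0.025]
 [ 0.453 -0.03   0.034]]
```

```bash
python3 -m pendant '{"offset":[[0,-0.3,0.1],[0,-0.5,0.35],[-0.05,-0.6,0.6],[-0.119,-0.6,0.839],[-0.119,-0.462,0.839],[-0.119,-0.462,0.839]],"turn":[[0.2,-0.04,-0.01],[0.4,-0.08,-0.02],[0.6,-0.12,-0.035],[0.871,-0.158,-0.049],[0.871,-0.158,-0.049],[0.871,-0.158,-0.049]]}'; python3 go.py .5363 .347 .053 7.7
```

```text
clock: 4.45
position: [0.5367, 0.3448, 0.1303]
ee_rot: [0.706, 0.046, -0.047, -0.705]
ft_force: [-0.3, 0.3, -0.3]
grip_width: 0.602
pos [0.5367 0.3448 0.1303] clock 4.45 F [-0.3  0.3 -0.3] grip 0.6017845358543277
offset [-0.     0.386  0.012] turn [ 0.001 -0.003 -0.001]
```

```bash
python3 -m pendant '{"offset":[[0,0.13,0.012],[0,0.26,0.012],[0,0.386,0.012],[0,0.386,0.012]],"turn":[[0,0,0],[0,0,0],[0,0,0],[0,0,0]]}' && python3 -m pendant '{"offset":[[0,0,0],[0,0,0],[0,0,0],[0,0,0],[0,0,0],[0,0,0]],"turn":[[0,0,0],[0,0,0],[0,0,0],[0,0,0],[0,0,0],[0,0,0]]}' 0 60; python3 go.py .5363 .347 .14 7.7
```

```text
clock: 4.95
position: [0.5358, 0.3479, 0.0529]
ee_rot: [0.706, 0.046, -0.048, -0.705]
ft_force: [-0.4, 0.6, 0.2]
grip_width: 0.599
clock: 5.7
position: [0.5367, 0.3488, 0.0548]
ee_rot: [-0.705, -0.047, 0.047, 0.706]
ft_force: [-1.2, 0.2, 7.1]
grip_width: 0.148
pos [0.5367 0.3488 0.0548] clock 5.7 F [-1.2  0.2  7.1] grip 0.14803565426185267
offset [-0.003 -0.426 -0.008] turn [-0.001 -0.002  0.001]
```

```bash
python3 -m pendant '{"offset":[[0,-0.1,0],[0,-0.25,0],[0,-0.42,0],[0,-0.42,0]],"turn":[[0,0,0],[0,0,0],[0,0,0],[0,0,0]]}';  python3 go.py .592 .13 .12 0
python3 - <<'E'
from h import *
snap('wrist','w3')
E
```

```text
clock: 6.2
position: [0.5384, 0.3497, 0.1435]
ee_rot: [-0.704, -0.049, 0.045, 0.707]
ft_force: [0.0, 1.1, -1.7]
grip_width: 0.152
pos [0.5384 0.3497 0.1435] clock 6.2 F [ 0.   1.1 -1.7] grip 0.15166862690503635
offset [ 0.12   0.114 -1.125] turn [-0.005  0.169  0.008]
```

View pics/w3.png

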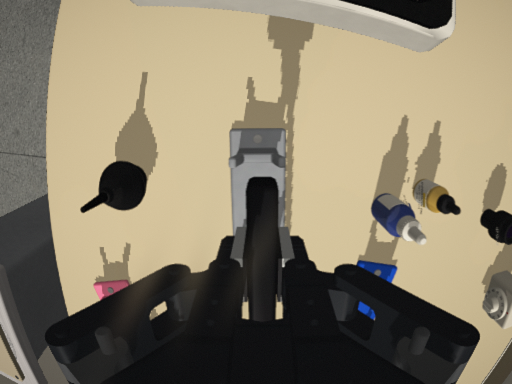

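Hook is held straight in the jaws (handle at 263,180–310). Carrying it to the hood.

```bash
python3 -m pendant '{"offset":[[0.03,0,-0.25],[0.06,0.05,-0.5],[0.09,0.114,-0.75],[0.11,0.114,-1],[0.11,0.114,-1]],"turn":[[0,0.08,0],[0,0.169,0],[0,0.169,0],[0,0.169,0],[0,0.169,0]]}'; python3 go.py .592 -.02 .085 0;python3 - <<'E'
from h import *
im,d=snap('scene','s2');P=cloud('scene',d);p,r,o=st()
print(proj('scene',p+[0,-.197,-.035]),proj('scene',p+[0,-.197,-.005]),proj('scene',p))
a=im[120:250,240:400][:,:,::-1];cv2.imwrite('pics/s2c.png',np.clip(cv2.resize(a,(800,600 if 0 else 650),interpolation=cv2.INTER_CUBIC).astype(float)*1.4,0,255)[:600].astype(np.uint8))
E
```

```text
clock: 6.88
position: [0.5864, 0.148, 0.1176]
ee_rot: [-0.707, 0.002, -0.003, 0.707]
ft_force: [0.4, -0.2, -0.9]
grip_width: 0.151
pos [0.5864 0.148  0.1176] clock 6.875 F [ 0.4 -0.2 -0.9] grip 0.15104816610667546
offset [ 0.034  0.163 -0.84 ] turn [-0.    -0.009  0.003]
[284.22123294 176.67136884] [284.39255656 169.49873356] [250.28213794 184.65701325]
```

View pics/s2c.png

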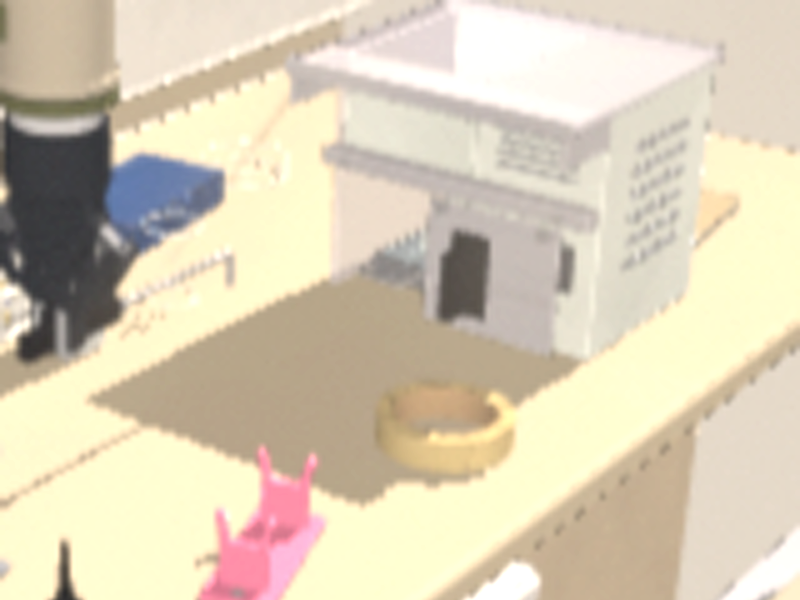

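Run:
```python
from h import *
p,r,o=st();b=p+[0,-.195,-.002]
for n in('scene','top'):
    u=proj(n,b);print(n,u,[(proj(n,b+np.eye(3)[i]*.01)-u).round(2) for i in range(3)])
im,d=snap('top','t2');u=proj('top',b).astype(int)
cv2.imwrite('pics/t2c.png',np.clip(cv2.resize(im[u[1]-25:u[1]+35,u[0]-60:u[0]+20][:,:,::-1],(800,600),interpolation=cv2.INTER_CUBIC).astype(float)*1.5,0,255).astype(np.uint8))
print(u[0]-60,u[1]-25)
```

```text
scene [284.09181421 168.92834663] [array([-2.07, -0.64]), array([-1.6 ,  0.77]), array([ 0.06, -2.42])]
top [295.30304374 171.7593656 ] [array([-1.03, -1.99]), array([-2.1,  0.9]), array([ 0.24, -0.86])]
235 146
```

View pics/t2c.png

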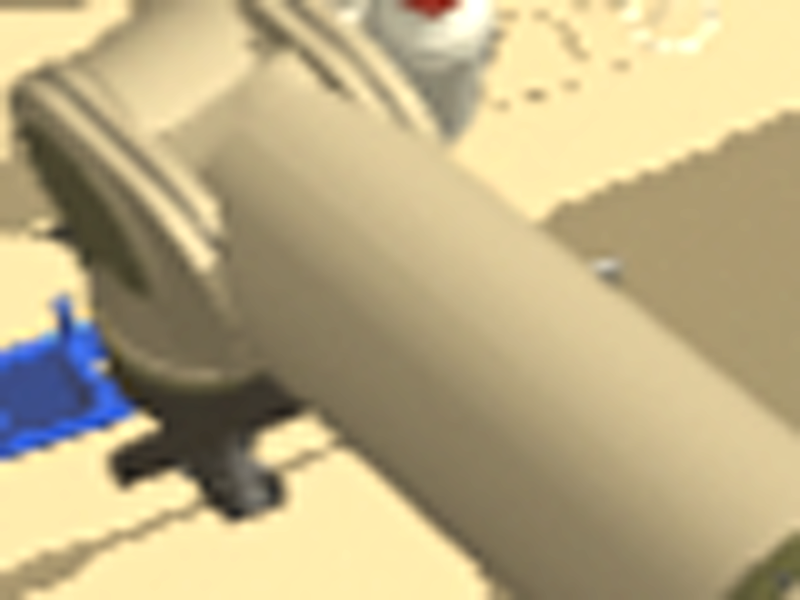

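```bash
python3 -m pendant '{"offset":[[0.02,0.08,-0.25],[0.04,0.16,-0.5],[0.043,0.19,-0.7],[0.043,0.19,-0.84],[0.043,0.19,-0.84]],"turn":[[0,0,0],[0,0,0],[0,0,0],[0,0,0],[0,0,0]]}'; python3 go.py .595 -.091 .075 0
```

```text
clock: 7.6
position: [0.5937, -0.0157, 0.0789]
ee_rot: [-0.706, 0.0, -0.002, 0.708]
ft_force: [0.7, -0.1, -1.3]
grip_width: 0.152
pos [ 0.5937 -0.0157  0.0789] clock 7.6 F [ 0.7 -0.1 -1.3] grip 0.1520632249385534
offset [ 0.007  0.019 -0.377] turn [-0.003 -0.004  0.002]
```

Run:
```python
from h import *
im,d=snap('scene','s3');p,r,o=st();b=p+[-.004,-.199,-.038]
print(proj('scene',b),proj('scene',b+[0,0,.03]))
np.save('pics/s3p.npy',p)
a=im[110:210,260:400][:,:,::-1];cv2.imwrite('pics/s3c.png',np.clip(cv2.resize(a,(800,571),interpolation=cv2.INTER_CUBIC).astype(float)*1.4,0,255).astype(np.uint8))
```

```text
[307.56359166 173.33822034] [307.88482215 166.68637119]
```

View pics/s3c.png

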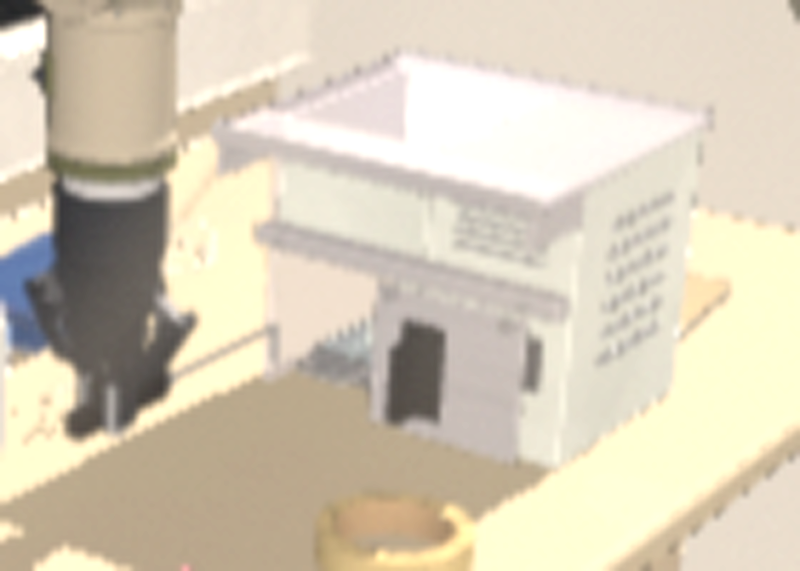

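Prong tip at crop (271,372), matching prediction in column, 1–2 px lower. Entering the loop from above.

```bash
python3 -m pendant '{"offset":[[0.007,0,-0.15],[0.007,0,-0.3],[0.007,0,-0.377],[0.007,0,-0.377],[0.007,0,-0.377]],"turn":[[0,0,0],[0,0,0],[0,0,0],[0,0,0],[0,0,0]]}' && python3 -m pendant '{"offset":[[0,0.04,0],[0,0.08,0],[0,0.12,0],[0,0.14,0],[0,0.14,0]],"turn":[[0,0,0],[0,0,0],[0,0,0],[0,0,0],[0,0,0]]}'; python3 go.py .595 -.091 .045 0
```

```text
clock: 8.28
position: [0.5955, -0.0868, 0.0787]
ee_rot: [-0.706, -0.001, -0.0, 0.709]
ft_force: [0.7, -0.3, -0.8]
grip_width: 0.151
clock: 8.9
position: [0.5953, -0.0868, 0.0502]
ee_rot: [-0.706, -0.001, 0.0, 0.709]
ft_force: [0.2, 0.5, -0.5]
grip_width: 0.151
pos [ 0.5953 -0.0868  0.0502] clock 8.9 F [ 0.2  0.5 -0.5] grip 0.15055972671114443
offset [-0.001  0.026 -0.021] turn [-0.005  0.002  0.001]
```

Run:
```python
from h import *
im,d=snap('scene','s4');p,r,o=st();b=p+[-.004,-.199,-.040]
print(proj('scene',b),proj('scene',b+[0,0,.03]),proj('scene',[.592,-.29,.0145]))
a=im[145:185,295:345][:,:,::-1];cv2.imwrite('pics/s4c.png',np.clip(cv2.resize(a,(700,560),interpolation=cv2.INTER_CUBIC).astype(float)*1.2,0,255).astype(np.uint8))
```

```text
[316.60939145 174.64834268] [316.98039158 168.23651872] [317.10376996 173.49430414]
```

View pics/s4c.png

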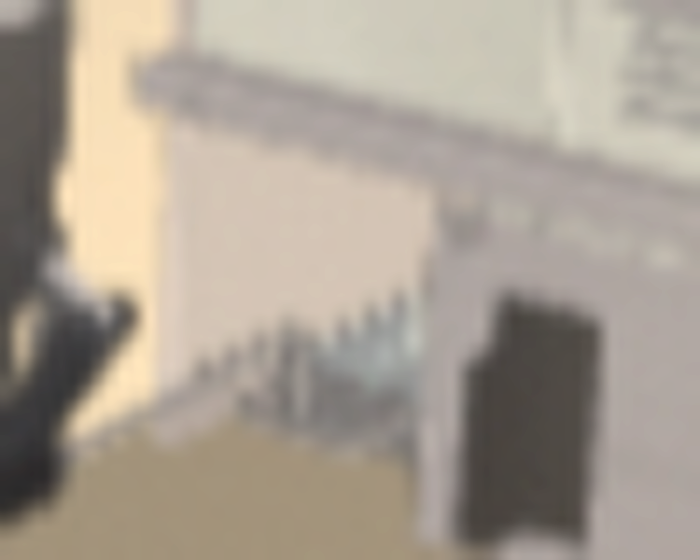

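```bash
python3 -m pendant '{"offset":[[0,0.02,0],[0,0.025,0],[0,0.025,0],[0,0.025,0]],"turn":[[0,0,0],[0,0,0],[0,0,0],[0,0,0]]}';python3 go.py .592 0.03 .047 0
```

```text
clock: 9.45
position: [0.5956, -0.0868, 0.0457]
ee_rot: [-0.706, -0.001, -0.0, 0.709]
ft_force: [0.7, 0.3, -0.7]
grip_width: 0.151
pos [ 0.5956 -0.0868  0.0457] clock 9.45 F [ 0.7  0.3 -0.7] grip 0.1506326831520056
offset [-0.017 -0.004  0.584] turn [-0.005  0.002  0.002]
```

```bash
python3 -m pendant '{"offset":[[0,0.013,0],[0,0.013,0],[0,0.013,0.03],[0,0.013,0.07],[0,0.013,0.12],[0,0.013,0.17],[0,0.013,0.22],[0,0.013,0.27],[0,0.013,0.3],[0,0.013,0.3]],"turn":[[0,0,0],[0,0,0],[0,0,0],[0,0,0],[0,0,0],[0,0,0],[0,0,0],[0,0,0],[0,0,0],[0,0,0]]}';python3 go.py .592 0.03 .045 0
python3 - <<'E'
from h import *
im,d=snap('scene','s5');p,r,o=st();b=p+[-.004,-.199,-.038]
print(proj('scene',b),proj('scene',b+[0,-.06,.005]))
a=im[140:190,285:345][:,:,::-1];cv2.imwrite('pics/s5c.png',np.clip(cv2.resize(a,(720,600),interpolation=cv2.INTER_CUBIC).astype(float)*1.2,0,255).astype(np.uint8))
E
```

```text
clock: 10.7
position: [0.5956, -0.026, 0.0433]
ee_rot: [-0.706, -0.001, 0.0, 0.709]
ft_force: [-0.6, -0.1, -0.4]
grip_width: 0.152
pos [ 0.5956 -0.026   0.0433] clock 10.7 F [-0.6 -0.1 -0.4] grip 0.15189253695009278
offset [-0.017 -0.007  0.28 ] turn [-0.006  0.003  0.002]
[308.61236516 180.05647118] [316.56492745 174.6930179 ]
```

Run:
```python
from h import *
for f in('scene1','s4','s5'):
    im=cv2.imread(f'pics/{f}.png');S=cloud('scene',np.load(f'pics/{f}.npy'));h=cv2.cvtColor(im,cv2.COLOR_BGR2HSV)
    m=(S[...,0]>.555)&(S[...,0]<.628)&(S[...,1]<-.2)&(S[...,1]>-.34)&(S[...,2]>.010)&(S[...,2]<.028)
    q=S[m];print(f,len(q),np.percentile(q[:,1],[2,25,50,75,98]).round(3) if len(q) else '')
    # ascii of S-channel in window
    w=h[162:182,306:328,1];print(w)
```

```text
scene1 55 [-0.337 -0.319 -0.304 -0.292 -0.266]
[[55 37 36 38 38 38 36 38 38 38 38 38 38 38 38 38 36 38 38 36 22 20]
 [54 39 38 38 38 39 38 38 38 36 38 36 38 38 38 38 38 38 37 33 22 19]
 [52 37 37 39 38 38 38 38 38 38 38 38 38 38 38 38 36 38 37 33 20 18]
 [47 36 37 38 38 39 39 38 39 38 38 38 39 39 36 38 38 36 30 25 20 18]
 [47 37 39 38 39 36 36 39 38 38 38 38 39 36 36 36 30 23 19 21 18 18]
 [46 36 38 38 36 39 36 38 38 38 38 37 37 34 30 23 14  8 14 18 17 18]
 [48 38 39 36 38 38 39 36 39 38 37 34 30 24 14  8  4  4 12 18 18 20]
 [48 38 38 36 39 38 38 38 38 36 32 19 16  6  4  2  4  4 10 18 20 17]
 [44 36 37 38 38 39 38 38 36 27 21  4  6  4  4  4  6  6  9 17 18 19]
 [41 35 38 39 38 38 37 36 29 17 15  5  5  2  4  8  6  6  6 15 18 19]
 [40 36 36 37 36 36 34 29 20 15 13 15 13 10  7  4  4  5  4 15 20 19]
 [38 35 35 35 31 31 29 25 22 17 13 15 13 15 12 10 15 10  7 15 20 19]
 [39 34 33 33 36 40 33 27 23 18 13 15 15 15 15 15 18 19 16 19 19 17]
 [37 33 36 41 49 55 47 36 30 23 21 17 16 17 17 19 18 20 20 20 20 19]
 [43 40 53 58 60 63 61 60 53 44 36 32 27 26 24 26 20 19 16 23 18 20]
 [58 59 61 62 62 6
[... 2476 characters left out ...]
17 18 18]
 [40 35 37 35 29 15  4  6  8  9  8 12  6  5  9 20 16  8 11 15 19 20]
 [38 33 33 21  6  7  6 10  9  9  8  7  6  6 12 17  7  5 13 19 19 19]
 [34 25 18  6  4  6  8 10 11 10  9  7  8  8  8  9  6  4 13 18 20 19]
 [24 19 17  7  5  2  4  8 10 10  8  8  8  8  7  6  4  9 16 19 21 19]
 [23 14 18 15 10 10 10  7  2  5  4  8 11  6  4  7 12 15 16 21 19 20]
 [26 14 18 13 10 10 10 10 10 10  7  4  2  7 14 15 15 15 17 21 20 19]
 [28 18 18 13 10 10 10 10 14 14 16 14 11 15 15 15 17 18 22 20 22 20]
 [31 26 24 18 16 15 12 17 14 18 17 14 12 15 17 21 28 38 38 22 18 18]
 [53 44 35 32 26 24 24 28 24 19 14 12 14 17 27 46 49 58 49 23 20 21]
 [63 60 57 56 45 42 40 46 43 37 33 22 27 39 49 60 61 59 49 22 22 23]]
```

The tray follows the hook (front now ~50 mm further out). Continue pulling.

```bash
python3 -m pendant '{"offset":[[0,0,0.05],[0,0,0.12],[0,0,0.2],[0,0,0.28],[0,0,0.36],[0,0,0.44],[0,0,0.52],[0,0,0.6],[0,0,0.68],[0,0,0.75],[0,0,0.78],[0,0,0.78]],"turn":[[0,0,0],[0,0,0],[0,0,0],[0,0,0],[0,0,0],[0,0,0],[0,0,0],[0,0,0],[0,0,0],[0,0,0],[0,0,0],[0,0,0]]}' && python3 -m pendant '{"offset":[[0,0,0.05],[0,0,0.12],[0,0,0.18],[0,0,0.24],[0,0,0.28],[0,0,0.28]],"turn":[[0,0,0],[0,0,0],[0,0,0],[0,0,0],[0,0,0],[0,0,0]]}'
python3 - <<'E'
from h import *
im,d=snap('scene','s6');S=cloud('scene',d);p,r,o=st()
h=cv2.cvtColor(im,cv2.COLOR_RGB2HSV)
m=(S[...,0]>.52)&(S[...,0]<.66)&(S[...,1]<.06)&(S[...,1]>-.24)&(S[...,2]>.010)&(S[...,2]<.03)
q=S[m];print(len(q),np.percentile(q,[2,25,50,75,98],axis=0).round(3))
im,d=snap('top','t6');S=cloud('top',d)
m=(S[...,0]>.52)&(S[...,0]<.66)&(S[...,1]<.06)&(S[...,1]>-.24)&(S[...,2]>.010)&(S[...,2]<.03)
q=S[m];print(len(q),np.percentile(q,[2,25,50,75,98],axis=0).round(3) if len(q)else 0)
E
```

```text
clock: 12.25
position: [0.5953, 0.1299, 0.0441]
ee_rot: [-0.706, -0.001, 0.0, 0.709]
ft_force: [0.1, 0.2, -1.3]
grip_width: 0.149
clock: 13.0
position: [0.5951, 0.187, 0.0443]
ee_rot: [-0.705, -0.002, 0.001, 0.709]
ft_force: [0.3, -0.0, -1.1]
grip_width: 0.151
177 [[ 0.559 -0.124  0.01 ]
 [ 0.572 -0.097  0.012]
 [ 0.591 -0.063  0.015]
 [ 0.607 -0.038  0.017]
 [ 0.62  -0.003  0.023]]
207 [[ 0.556 -0.196  0.01 ]
 [ 0.575 -0.112  0.013]
 [ 0.596 -0.082  0.017]
 [ 0.615 -0.05   0.021]
 [ 0.647 -0.012  0.027]]
```

```bash
python3 -m pendant '{"offset":[[0,0,-0.02],[0,0,-0.04],[0,0,-0.045],[0,-0.1,-0.045],[0,-0.25,-0.045],[0,-0.4,-0.045],[0,-0.48,-0.045],[0,-0.48,-0.045]],"turn":[[0,0,0],[0,0,0],[0,0,0],[0,0,0],[0,0,0],[0,0,0],[0,0,0],[0,0,0]]}'; python3 go.py .5367 .3488 .14 7.7
python3 - <<'E'
from h import *
im,d=snap('scene','s7');S=cloud('scene',d)
m=(S[...,0]>.52)&(S[...,0]<.66)&(S[...,1]<.06)&(S[...,1]>-.24)&(S[...,2]>.010)&(S[...,2]<.03)
q=S[m];print(len(q),np.percentile(q,[2,25,50,75,98],axis=0).round(3))
E
```

```text
clock: 14.1
position: [0.5957, 0.1766, 0.1418]
ee_rot: [-0.705, -0.002, -0.001, 0.709]
ft_force: [-0.6, 0.0, -1.6]
grip_width: 0.144
pos [0.5957 0.1766 0.1418] clock 14.1 F [-0.6  0.  -1.6] grip 0.14446079819880678
offset [-0.293  0.012  0.861] turn [-0.007 -0.168  0.006]
162 [[ 0.561 -0.122  0.01 ]
 [ 0.572 -0.099  0.012]
 [ 0.592 -0.068  0.014]
 [ 0.61  -0.043  0.017]
 [ 0.623 -0.005  0.021]]
```

```bash
python3 -m pendant '{"offset":[[-0.07,0,0.22],[-0.15,0,0.44],[-0.22,0,0.66],[-0.293,0.012,0.861],[-0.293,0.012,0.861],[-0.293,0.012,0.861]],"turn":[[0,-0.04,0],[0,-0.08,0],[0,-0.13,0],[-0.007,-0.168,0.006],[-0.007,-0.168,0.006],[-0.007,-0.168,0.006]]}'; python3 go.py .5367 .3488 .08 7.7
```

```text
clock: 14.9
position: [0.5359, 0.3476, 0.1373]
ee_rot: [0.706, 0.046, -0.049, -0.705]
ft_force: [0.9, 0.5, -1.1]
grip_width: 0.152
pos [0.5359 0.3476 0.1373] clock 14.9 F [ 0.9  0.5 -1.1] grip 0.15240866475630555
offset [0.006 0.287 0.006] turn [ 0.003 -0.001 -0.005]
```

```bash
python3 -m pendant '{"offset":[[0.006,0.15,0.006],[0.006,0.28,0.006],[0.006,0.32,0.006],[0.006,0.36,0.006],[0.006,0.4,0.006],[0.006,0.405,0.006],[0.006,0.405,0.006]],"turn":[[0,0,0],[0,0,0],[0,0,0],[0,0,0],[0,0,0],[0,0,0],[0,0,0]]}'
```

```text
clock: 15.78
position: [0.5368, 0.3489, 0.0567]
ee_rot: [0.706, 0.046, -0.048, -0.705]
ft_force: [0.0, -0.2, -1.1]
grip_width: 0.148
```

```bash
python3 -m pendant '{"offset":[[0,0.01,0],[0,0.012,0],[0,0.012,0]],"turn":[[0,0,0],[0,0,0],[0,0,0]]}' && python3 -m pendant '{"offset":[[0,0,0],[0,0,0],[0,0,0],[0,0,0],[0,0,0]],"turn":[[0,0,0],[0,0,0],[0,0,0],[0,0,0],[0,0,0]]}' 50 && python3 -m pendant '{"offset":[[0,-0.1,0],[0,-0.25,0],[0,-0.4,0],[0,-0.4,0]],"turn":[[0,0,0],[0,0,0],[0,0,0],[0,0,0]]}'
python3 - <<'E'
from h import *
p,r,o=st();im,d=snap('wrist','w8')
im0=cv2.imread('pics/w1.png')[:,:,::-1]
z=np.load('pics/w1p.npz');p0,r0=z['p'],Ro.from_quat(z['q'])
def handle(im,p,r):
    v=im.max(2)<45;m=np.zeros(v.shape,np.uint8);m[130:300,225:300]=v[130:300,225:300]
    n,l,s,c=cv2.connectedComponentsWithStats(m);k=1+np.argmax(s[1:,4]);ys,xs=np.where(l==k)
    (a,b)=ys.min(),ys.max();e=[wray((xs[ys==t].mean(),t),.06,p,r) for t in(a,b)];print(s[k],np.round(e,4),'c',np.round((e[0]+e[1])/2,4))
handle(im0,p0,r0);handle(im,p,r)
E
```

```text
clock: 16.15
position: [0.537, 0.3491, 0.0548]
ee_rot: [0.706, 0.046, -0.048, -0.705]
ft_force: [-1.3, -0.4, 3.2]
grip_width: 0.154
clock: 16.77
position: [0.537, 0.3491, 0.0548]
ee_rot: [0.706, 0.046, -0.048, -0.705]
ft_force: [1.5, -0.5, -0.0]
grip_width: 0.501
clock: 17.27
position: [0.5388, 0.3501, 0.1391]
ee_rot: [-0.705, -0.048, 0.046, 0.706]
ft_force: [0.7, -0.1, -0.6]
grip_width: 0.498
[ 252  148   20  132 1812] [[0.5304 0.3877 0.06  ]
 [0.5472 0.2891 0.06  ]] c [0.5388 0.3384 0.06  ]
[ 249  152   20   99 1548] [[0.5315 0.3879 0.06  ]
 [0.5355 0.3134 0.06  ]] c [0.5335 0.3506 0.06  ]
```

Hook's rear end is back within ~1 mm of where it began, tray stands at y≈-0.08 (hood x≈-0.18). Now the gate: gripper shut, lean 40°.

```bash
python3 go.py .48 .19 .26 0 -40
```

```text
pos [0.538  0.3497 0.1371] clock 17.325 F [ 0.3 -0.3  0.4] grip 0.5004353268715365
offset [-0.394 -0.614 -0.753] turn [-0.888  0.163  0.06 ]
```

```bash
python3 -m pendant '{"offset":[[0,-0.3,0],[-0.1,-0.5,-0.25],[-0.25,-0.614,-0.5],[-0.35,-0.614,-0.7],[-0.394,-0.614,-0.753],[-0.394,-0.614,-0.753]],"turn":[[0,0,0],[-0.22,0.04,0.01],[-0.44,0.08,0.03],[-0.66,0.12,0.045],[-0.888,0.163,0.06],[-0.888,0.163,0.06]]}' 0 60; python3 go.py .43 -.01 .2 0 -40
python3 - <<'E'
from h import *
im,d=snap('scene','s9');S=cloud('scene',d);im2=im.astype(int)
# lug: dark pixels in front of the gate
m=(im.max(2)<75)&(S[...,0]>.44)&(S[...,0]<.54)&(S[...,1]<-.195)&(S[...,1]>-.26)&(S[...,2]>.015)&(S[...,2]<.1)
q=S[m];print('lug',m.sum(),np.percentile(q,[3,25,50,75,97],axis=0).round(3))
n,l,s,c=cv2.connectedComponentsWithStats(m.astype(np.uint8));print(s[1+np.argmax(s[1:,4])])
for x in(.48,.484,.49,.495):
  print(x,[proj('scene',[x+a,-.21,.055]).round(1) for a in(-.006,.006)],proj('scene',[x-.006,-.248,.055]).round(1),proj('scene',[x,-.21,.085]).round(1))
E
```

```text
clock: 18.08
position: [0.4786, 0.1915, 0.2578]
ee_rot: [0.907, 0.001, -0.003, -0.421]
ft_force: [0.3, -0.1, -0.3]
grip_width: -0.001
pos [0.4786 0.1915 0.2578] clock 18.075 F [ 0.3 -0.1 -0.3] grip -0.0009974620565664544
offset [-0.246  0.871 -0.582] turn [ 0.003  0.007 -0.001]
lug 121 [[ 0.474 -0.25   0.026]
 [ 0.48  -0.244  0.042]
 [ 0.482 -0.233  0.057]
 [ 0.485 -0.216  0.073]
 [ 0.491 -0.207  0.084]]
[328 167   9  17 121]
0.48 [array([331.4, 177.7]), array([328.8, 176.9])] [336.4 174.8] [330.6 170.4]
0.484 [array([330.5, 177.4]), array([327.9, 176.6])] [335.5 174.5] [329.7 170.1]
0.49 [array([329.2, 177. ]), array([326.7, 176.2])] [334.2 174.2] [328.4 169.7]
0.495 [array([328.2, 176.7]), array([325.6, 175.9])] [333.2 173.8] [327.4 169.4]
```

```bash
python3 -m pendant '{"offset":[[-0.06,0.2,-0.15],[-0.12,0.4,-0.3],[-0.18,0.6,-0.45],[-0.22,0.8,-0.55],[-0.22,0.871,-0.582],[-0.22,0.871,-0.582]],"turn":[[0,0,0],[0,0,0],[0,0,0],[0,0,0],[0,0,0],[0,0,0]]}'; python3 go.py .438 -.135 .159 0 -40;  python3 go.py .438 -.217 .061 0 -40
```

```text
clock: 18.88
position: [0.4362, -0.0107, 0.2002]
ee_rot: [0.905, -0.0, -0.001, -0.424]
ft_force: [-0.7, 0.3, -0.2]
grip_width: 0.002
pos [ 0.4362 -0.0107  0.2002] clock 18.875 F [-0.7  0.3 -0.2] grip 0.0022814743147223596
offset [ 0.009  0.556 -0.346] turn [-0.005  0.002 -0.001]
pos [ 0.4362 -0.0107  0.2002] clock 18.875 F [-0.7  0.3 -0.2] grip 0.0022814743147223596
offset [ 0.009  1.195 -0.347] turn [-0.005  0.002 -0.001]
```

```bash
python3 -m pendant '{"offset":[[0,0.15,-0.15],[0,0.3,-0.3],[0,0.45,-0.346],[0.009,0.6,-0.346],[0.009,0.75,-0.346],[0.009,0.88,-0.346],[0.009,0.95,-0.346],[0.009,0.95,-0.346]],"turn":[[0,0,0],[0,0,0],[0,0,0],[0,0,0],[0,0,0],[0,0,0],[0,0,0],[0,0,0]]}'; python3 go.py .438 -.217 .061 0 -40
```

```text
clock: 19.88
position: [0.4389, -0.1849, 0.0985]
ee_rot: [0.905, 0.0, -0.001, -0.424]
ft_force: [-0.4, 1.1, 0.4]
grip_width: 0.004
pos [ 0.4389 -0.1849  0.0985] clock 19.875 F [-0.4  1.1  0.4] grip 0.0038135089375154496
offset [-0.004  0.247 -0.003] turn [-0.005  0.002 -0.001]
```

```bash
python3 -m pendant '{"offset":[[0,0.1,0],[0,0.18,0],[0,0.24,0],[0,0.24,0],[0,0.24,0]],"turn":[[0,0,0],[0,0,0],[0,0,0],[0,0,0],[0,0,0]]}' && python3 -m pendant '{"offset":[[0.05,0,0],[0.1,0,0],[0.15,0,0],[0.2,0,0],[0.25,0,0],[0.25,0,0]],"turn":[[0,0,0],[0,0,0],[0,0,0],[0,0,0],[0,0,0],[0,0,0]]}'
```

```text
clock: 20.5
position: [0.4395, -0.215, 0.062]
ee_rot: [0.905, 0.001, -0.001, -0.424]
ft_force: [-0.2, -0.4, 0.7]
grip_width: -0.004
clock: 21.25
position: [0.4895, -0.2152, 0.0617]
ee_rot: [0.906, -0.0, -0.001, -0.424]
ft_force: [-0.9, 0.4, -0.2]
grip_width: 0.003
```

```bash
python3 -m pendant '{"offset":[[0.04,0,0],[0.08,0,0],[0.12,0,0]],"turn":[[0,0,0],[0,0,0],[0,0,0]]}'
python3 - <<'E'
from h import *
im,d=snap('scene','s10');S=cloud('scene',d)
for z0,z1 in((.088,.106),(.012,.022)):
    m=(S[...,0]>.4)&(S[...,0]<.66)&(S[...,1]<-.24)&(S[...,1]>-.256)&(S[...,2]>z0)&(S[...,2]<z1);q=S[m];print(m.sum(),np.percentile(q[:,0],[2,10,50,90,98]).round(3) if m.sum() else '')
m=(S[...,0]>.4)&(S[...,0]<.64)&(S[...,1]<-.258)&(S[...,1]>-.275)&(S[...,2]>.02)&(S[...,2]<.1);q=S[m];print('front',m.sum(),np.percentile(q[:,0],[2,50,98]).round(3))
E
```

```text
clock: 21.62
position: [0.5122, -0.2155, 0.0612]
ee_rot: [0.906, -0.002, -0.002, -0.424]
ft_force: [-9.4, 3.5, 3.7]
grip_width: -0.002
62 [0.451 0.456 0.487 0.515 0.525]
40 [0.453 0.458 0.496 0.559 0.566]
front 248 [0.401 0.431 0.632]
```

```bash
python3 -m pendant '{"offset":[[0.04,0,0],[0.08,0,0],[0.12,0,0],[0.16,0,0],[0.2,0,0],[0.23,0,0],[0.25,0,0],[0.27,0,0]],"turn":[[0,0,0],[0,0,0],[0,0,0],[0,0,0],[0,0,0],[0,0,0],[0,0,0],[0,0,0]]}'
cat > gate.py <<'E'
from h import *
p,r,o=st();print(p.round(4),np.round(o['ft_force'],1),o['clock'])
im,d=manip.camera('scene');S=cloud('scene',d)
for z0,z1 in((.088,.106),(.06,.09),(.012,.022)):
    m=(S[...,0]>.4)&(S[...,0]<.66)&(S[...,1]<-.24)&(S[...,1]>-.256)&(S[...,2]>z0)&(S[...,2]<z1);q=S[m];print(m.sum(),np.percentile(q[:,0],[0,2,10,50,90,98]).round(3) if m.sum() else '')
E
python3 gate.py
```

```text
clock: 22.68
position: [0.5661, -0.2158, 0.0609]
ee_rot: [0.906, -0.003, -0.002, -0.424]
ft_force: [-8.3, 3.6, 5.6]
grip_width: -0.001
[ 0.5661 -0.2158  0.0609] [-8.3  3.6  5.6] 22.675
66 [0.506 0.507 0.512 0.541 0.572 0.581]
79 [0.409 0.434 0.502 0.523 0.546 0.564]
35 [0.504 0.508 0.517 0.547 0.618 0.622]
```

Nearly shut. Push onto the stop in small steps.

```bash
python3 -m pendant '{"offset":[[0.015,0,0],[0.03,0,0],[0.045,0,0],[0.06,0,0]],"turn":[[0,0,0],[0,0,0],[0,0,0],[0,0,0]]}'; python3 gate.py
```

```text
clock: 23.22
position: [0.5727, -0.2164, 0.0596]
ee_rot: [0.906, -0.008, -0.005, -0.423]
ft_force: [-36.4, 16.8, 23.4]
grip_width: 0.001
[ 0.5727 -0.2164  0.0596] [-36.4  16.8  23.4] 23.225
65 [0.513 0.514 0.519 0.552 0.583 0.59 ]
107 [0.437 0.457 0.483 0.523 0.553 0.57 ]
45 [0.508 0.509 0.518 0.553 0.621 0.626]
```

```bash
python3 -m pendant '{"offset":[[0,0,0],[-0.05,0,0],[-0.15,0,0],[-0.2,0,0],[-0.2,-0.2,0],[-0.2,-0.5,0],[-0.2,-0.8,0],[-0.2,-0.9,0],[-0.2,-0.9,0]],"turn":[[0,0,0],[0,0,0],[0,0,0],[0,0,0],[0,0,0],[0,0,0],[0,0,0],[0,0,0],[0,0,0]]}'; python3 go.py .42 .1 .3 0 -40
```

```text
clock: 24.4
position: [0.5374, -0.0992, 0.199]
ee_rot: [0.906, -0.007, -0.005, -0.424]
ft_force: [0.4, -0.6, -0.3]
grip_width: -0.001
pos [ 0.5374 -0.0992  0.199 ] clock 24.4 F [ 0.4 -0.6 -0.3] grip -0.0007970992289512765
offset [-0.603 -1.016  0.443] turn [-0.003  0.003 -0.021]
```

```bash
python3 -m pendant '{"offset":[[-0.1,-0.25,0.1],[-0.2,-0.5,0.2],[-0.35,-0.75,0.3],[-0.5,-0.95,0.4],[-0.6,-1,0.44],[-0.6,-1,0.44]],"turn":[[0,0,0],[0,0,0],[0,0,0],[0,0,0],[0,0,0],[0,0,0]]}'
python3 - <<'E'
from h import *
im,d=snap('scene','s11');S=cloud('scene',d)
def pc(n,x0,x1,y0,y1,z0,z1,S=S):
    m=(S[...,0]>x0)&(S[...,0]<x1)&(S[...,1]<y1)&(S[...,1]>y0)&(S[...,2]>z0)&(S[...,2]<z1);q=S[m];print(n,m.sum());print(np.percentile(q,[2,25,50,75,98],axis=0).round(3) if len(q) else '')
pc('gate',.4,.66,-.256,-.24,.088,.106)
pc('tray',.52,.66,-.24,.06,.01,.03)
pc('catch zone',.500,.5115,-.275,-.235,.062,.088);pc('left of it low',.500,.5115,-.275,-.235,.01,.05)
m=(S[...,0]>.44)&(S[...,0]<.64)&(S[...,1]<-.195)&(S[...,1]>-.26)&(S[...,2]>.02)&(S[...,2]<.09)&(im.max(2)<75);print('lug',np.percentile(S[m],[3,50,97],axis=0).round(3))
T,dt=snap('top','t11');Q=cloud('top',dt)
pc('tray top',.54,.64,-.18,.0,.01,.03,Q)
def comp(a,b):
    A=np.load(f'pics/{a}.npy');return A
# hook in top: compare images near rest before/after
t0=cv2.imread('pics/top1.png');t1=cv2.imread('pics/t11.png')
for n,(x0,x1,y0,y1) in dict(rest=(200,262,192,240),tape=(300,335,198,228),mb=(180,215,160,205),wash=(240,295,125,165),blower=(220,240,238,258)).items():
    df=np.abs(t0[y0:y1,x0:x1].astype(int)-t1[y0:y1,x0:x1]).max(2);print(n,(df>40).sum(),df.size)
hsv=t1.max(2)<50
for f,t in(('0',t0),('1',t1)):
    m=np.zeros(t.shape[:2],np.uint8);m[205:235,200:236]=t[205:235,200:236].max(2)<50
    k,l,s,c=cv2.connectedComponentsWithStats(m);j=1+np.argmax(s[1:,4]);print(s[j],c[j])
E
```

```text
clock: 25.15
position: [0.4201, 0.0978, 0.297]
ee_rot: [0.906, -0.006, -0.005, -0.424]
ft_force: [0.6, -1.5, -0.2]
grip_width: 0.003
gate 95
[[ 0.515 -0.254  0.088]
 [ 0.546 -0.25   0.091]
 [ 0.57  -0.247  0.096]
 [ 0.601 -0.245  0.102]
 [ 0.63  -0.24   0.106]]
tray 176
[[ 0.56  -0.233  0.01 ]
 [ 0.573 -0.105  0.012]
 [ 0.589 -0.07   0.015]
 [ 0.61  -0.042  0.017]
 [ 0.622 -0.003  0.028]]
catch zone 13
[[ 0.5   -0.268  0.064]
 [ 0.502 -0.254  0.068]
 [ 0.502 -0.25   0.07 ]
 [ 0.505 -0.244  0.079]
 [ 0.51  -0.239  0.082]]
left of it low 3
[[ 0.509 -0.246  0.013]
 [ 0.509 -0.246  0.016]
 [ 0.509 -0.246  0.018]
 [ 0.51  -0.246  0.022]
 [ 0.51  -0.245  0.026]]
lug [[ 0.573 -0.249  0.026]
 [ 0.584 -0.233  0.057]
 [ 0.595 -0.206  0.084]]
tray top 194
[[ 0.552 -0.153  0.01 ]
 [ 0.574 -0.109  0.014]
 [ 0.594 -0.076  0.018]
 [ 0.614 -0.048  0.022]
 [ 0.625 -0.007  0.028]]
rest 1132 2976
tape 0 1050
mb 0 1575
wash 0 2200
blower 0 400
[209 214  20  14  74] [218.78378378 220.85135135]
[209 223   7   5  21] [211.61904762 225.0952381 ]
```

```bash
python3 go.py .40 -.07 .34 0 -40
```

```text
pos [0.4209 0.0961 0.2972] clock 25.25 F [ 0.7 -0.5  0.5] grip -5.423325705933471e-05
offset [-0.099  0.371 -0.774] turn [-0.002  0.002 -0.023]
```

```bash
python3 -m pendant '{"offset":[[-0.02,0,-0.25],[-0.04,0.12,-0.45],[-0.08,0.25,-0.65],[-0.1,0.37,-0.774],[-0.1,0.37,-0.774]],"turn":[[0,0,0],[0,0,0],[0,0,0],[0,0,0],[0,0,0]]}'
python3 - <<'E'
from h import *
T,dt=snap('top','t12');snap('scene','s12')
t0=cv2.imread('pics/top1.png');t1=T[:,:,::-1]
for n,(x0,x1,y0,y1) in dict(rest=(200,262,192,240),tape=(300,335,198,228),mb=(180,215,160,205),wash=(240,295,125,165),blower=(220,240,238,258)).items():
    df=np.abs(t0[y0:y1,x0:x1].astype(int)-t1[y0:y1,x0:x1]).max(2);print(n,(df>40).sum(),df.size)
for f,t in(('0',t0),('1',t1)):
    m=np.zeros(t.shape[:2],np.uint8);m[205:235,200:236]=t[205:235,200:236].max(2)<50
    k,l,s,c=cv2.connectedComponentsWithStats(m);j=1+np.argmax(s[1:,4]);print(s[j],c[j])
P=cloud('top',dt);q=P[(P[...,0]>.48)&(P[...,0]<.6)&(P[...,1]>.25)&(P[...,1]<.42)&(P[...,2]>.035)&(P[...,2]<.1)];print(len(q),cv2.minAreaRect(q[:,:2].astype(np.float32)),np.percentile(q[:,2],[5,50,95]))
E
```

```text
clock: 25.88
position: [0.3991, -0.0735, 0.3395]
ee_rot: [0.906, -0.011, -0.003, -0.424]
ft_force: [-0.2, 0.8, -0.5]
grip_width: 0.0
rest 2 2976
tape 413 1050
mb 0 1575
wash 0 2200
blower 68 400
[209 214  20  14  74] [218.78378378 220.85135135]
[209 214  20  14  73] [218.42465753 220.91780822]
128 ((0.5389628410339355, 0.3161296248435974), (0.03960210457444191, 0.13399986922740936), 7.295610427856445) [0.04460734 0.05884917 0.06703416]
```

```bash
python3 gate.py
python3 - <<'E'
from h import *
print(manip.hand_in())
E
```

```text
[ 0.3998 -0.0705  0.3397] [ 0.7 -0.5  0.3] 25.975
95 [0.483 0.512 0.52  0.569 0.618 0.629]
182 [0.44  0.469 0.494 0.55  0.617 0.628]
37 [0.509 0.512 0.516 0.551 0.604 0.624]
the job is handed in; nothing more can be done
None
```

I drew the tray out of the hood with the hook and laid the hook back in its rest. I then pushed the gate shut against its stop and handed the job in at about 26 s. `hand_in` reports no verdict, so what follows rests on my own checks.

- **Tray:** its centre stands about 0.18 m in front of the hood face. All its measured heights were 30 mm or less, as expected for a tray lying flat. The gripper stayed well away from it throughout.
- **Gate:** I pushed until the wrist read about 36 N at the stop. The gate's trailing edge then measured x ≈ 0.513–0.515, against an expected 0.514.
- **Catch:** 13 depth points where the nose should be lie around the gate's outer face (median y -0.250, against about -0.248). That suggests it has sprung out, but the points are few and noisy, and I could not view a picture of it.
- **Hook:** the overhead picture of the rest matches the start, with 2 of 2976 pixels changed.
- **Other things on the bench:** no pixel change around the tape, wash bottle, dropper bottle or lens blower once the gate was shut. In the last overhead picture the tape and blower areas do differ (413 of 1050 and 68 of 400 pixels). I put this down to the arm or its shadow and did not confirm it. The beaker and canister had no check of their own.

The 12-picture viewing limit ran out during the pull, so every later check is numeric only.

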